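Unlock the tin clamp and hold the tin fast

TASK

I am about to open the flat tin that stands in the tin clamp: clamp it and hold it for me. Pull the snug cap straight up off its stud and put it down on the worktop beside the clamp, flip the safety catch fully up, then pull the D-grip lever over towards the tin as far as it goes, so that the jaw clamps the tin, and finish while still holding the lever there (it springs back if let go). Leave the other things where they are.

Things in the scene. Friction and masses are not known exactly. Their poses are not given: they have to be found in the camera images.
- press: the tin clamp, fixed to the worktop: aluminium base plate 180 (x) x 250 (y) x 12 mm high; origin at the centre of its underside, z up. Its axes are the 'clamp axes' below: +y runs along the clamp from the lever to the tin and its end stops, +x roughly away from the robot. Near side: keeper column with the capped stud. Far side: the catch's hinge post.
- stud_top (a point): centre of the top of the square steel stud (20 x 20 mm) that the cap sits on, 122 mm above the worktop, at x = -62, y = -50 mm in clamp axes; fixed
- cap: loose grey plastic cap, 34 x 34 mm, 48 high, hollow and open below, 40 g; origin at the centre of its lower rim. At the start snapped over the stud by spring balls, square to the clamp axes, rim 80 and top 128 mm above the worktop. A straight pull up of about 10 to 20 N frees it; it must then rise 45 mm to clear the stud. While on, it keeps the catch down.
- cap_mid (a point): centre of the cap, 24 mm above its rim
- catch (a joint): angle of the safety catch in rad: 0 lying down, 1.75 at its stop, swinging up and over to clamp +x; about 2 N at its tab moves it and it stays where it is left. A steel bar 105 mm long, 10 wide, 12 high, lying along clamp x, 72 mm above the worktop, across the lever's +y side, which it blocks. At 1.57 (upright) or beyond the lever is free; below 1.35 it is still in the way.
- catch_hinge (a point): middle of the catch's hinge; the axis runs along clamp y; at x = +50, y = -50 mm in clamp axes, 72 mm above the worktop; fixed. Wall cupboards hang from 0.5 m above the worktop, doors and handles reaching to 0.51 m in front of the robot: lean a tall wrist back towards the robot there
- catch_tab (a point): grip point on the catch's tab, which stands 39 mm above the bar and is 20 mm along clamp x by 10 mm along clamp y (pinch it across y). The point lies 15 mm below the tab's top; at catch 0 it is 62 mm to the -x side of the hinge axis and 30 mm above it, and it goes round the hinge with the catch.
- lever (a joint): angle of the lever in rad: 0 leaning 0.6 rad back from upright to clamp -y, grows as the grip is pulled to clamp +y, 1.1 at its end stop (leaning 0.5 rad to +y). A spring always draws it back to 0; pulling takes about 4 to 9 N at the grip. It drives the jaw 22 mm per rad.
- lever_hinge (a point): middle of the lever's hinge; the axis runs along clamp x; at x = 0, y = -44 mm in clamp axes, 35 mm above the worktop; fixed
- handle (a point): middle of the lever's grip: a rubber-covered round bar 16 mm thick along clamp x, between the two prongs of the D-grip (50 mm clear between them, 40 mm free below the bar), 140 mm from the lever's hinge axis; 151 mm above the worktop at the start, 175 when upright, 158 at the end
- jaw: dark steel jaw block, 62 mm wide, with a sprung rubber pad, that the lever slides to the clamp's +y against the tin; origin at its foot, 8 mm behind the pad's face
- tin: flat closed food tin, 87 mm across, 40 high, loose on the base plate between the jaw's pad and two rubber end stops; origin at the centre of its underside. The jaw pushes it a few mm against the stops by itself; it need not be touched.
- beans: bystander: closed food tin, 76 mm across, 58 high; origin at the centre of its underside
- salt: bystander: salt shaker, 44 mm across, 90 high; origin at the centre of its underside
- tape: bystander: roll of masking tape lying flat, 96 mm across, 25 high; origin at the centre of its underside
- mug: bystander: cream mug, 78 mm across with a handle, 101 high; origin at the centre of its underside
- spice: bystander: spice jar with a screw lid, 47 mm across, 97 high; origin at the centre of its underside
Mind the look-alikes: they are no part of the job. What is shaped like the tin but purple is not meant.

How it is judged:
By the outcome, as a careful person would: the job done as asked, in the order asked, and still so for the second after the job is handed in, while the arm keeps its last pose, push and grip.
It also fails if it takes over 56 s, if anything falls off the work surface, if the arm or the gripper's body presses on something with over 40 N, if the wrist force passes 120 N, or if a joint passes its speed limit or range.

ROBOT

A 6-joint arm with a two-finger parallel gripper is mounted at the origin on a cart in front of the work surface, level with it; the furniture and walls round the work are solid. World frame = base frame: x ahead of the robot, y to its left, z up, the work surface at z = 0. Lengths are in m, angles in degrees, forces in N, time in s.
With the tool pointing down it reaches from about 0.35 to 0.875 m from the base axis. Payload 4.2 kg.
Tool frame: the origin (TCP) lies between the finger pads; the fingertips stand 8 mm ahead of it and the grasp point (between the pads) lies 11 mm behind it; x points along the fingers, y is the direction in which the jaws open and shut, and the axes are right-handed (so a half turn about x gives the same grasp; the last joint's range is limited). The gripper opens to 87 mm and grips with 3 to 60 N. Pads are 19 mm wide; open, the fingers measure 117 mm over their backs; the gripper's body (75 mm by 190 mm) begins 51 mm behind the grasp point.
Start: joints at [90.963, 22.042, 0.453, 0, -68.411, -14.817], TCP at [0.15, 0.607, 0.231] pointing down, gripper open.
Joint ranges: [-179.83, 179.83], [-69.29, 118.12], [-61.27, 80.66], [-181.25, 117.63], [-171.15, -9.14], [-177.46, 177.46]. Speed limits (degrees/s): [159.86, 159.86, 180, 180, 180, 180].

INTERFACE

Orientations are given as a 3x3 rotation matrix whose columns are the frame's x, y, z axes.
In Python, from station import r gives the robot as it stands. The module is installed in compiled form; this text tells all that it offers.
- The arm moves only by the tool move_arm, never from a script. Its argument "increments" is one flat list of numbers, 7 for each row, row after row: the turn, a rotation vector about the tool's x, y, z in degrees, then the shift along the tool's x, y, z in m, then the finger opening in m, from 0 to 0.087. A call has 1 to 12 rows; each row is the pose to reach, as a shift and turn from the pose commanded when the call began, along the tool's axes at that moment; what a row does not reach only later rows make up. A row lasts 1/12 s, in which the tool goes at most 41.7 mm and 7.16 degrees, less where a joint would pass 70% of its speed; a pose out of reach is approached as far as the arm can. A call with a gripper value outside its range is refused whole. The fingers move at their own pace and stop on an object; the grip force is fixed at half the most. Time passes only in rows, so rows that repeat a pose let the fingers close. It gives the time, the measured TCP pose, the force and the opening at its end, in the units of the state.
- r.sense(): the state, without advancing time (a new reading comes with each control period).
- r.capture(name): name is "scene" or "top" or "wrist"; returns the picture (384x512x3 uint8, red, green, blue); there is no depth.
- r.calibration(name): a dict with "fx", "fy", "cx", "cy" (pixels), "rvec" (rotation vector, rad) and "tvec" (3), from world to camera coordinates, as OpenCV has them; the wrist camera has in their place "tool_from_camera" (4x4, takes a point from camera to tool coordinates, whose origin is the TCP and whose axes are the tool frame's). Camera axes: x right, y down, z forward; pixel columns grow to the right and rows downward; lengths in m; the calibration is good to about 2 mm. A picture is of the moment at which its call begins: read the wrist's pose just before it. calibration takes no time and is no camera call.
- r.finish_job(): hands the job in, once; it reports no verdict.
The state is a dict: "time_s": time; "joints": joint angles; "joint_velocities": joint speeds; "effort": joint torques, N m; "tcp_pos": TCP position; "ee_rot": TCP orientation; "wrist_force": force on the tool from outside, world axes, zero at the start; "moment": the same for the moment, N m; "gripper_width": opening from 0.0 (shut) to 1.0 (fully open).
Only numpy, scipy, OpenCV 4.12 (cv2) and the standard library are available. Lean on these libraries where they do the work, as an engineer would, in place of code of your own. Each camera call takes 0.05 s, during which the arm holds its last target.

## Working session

There is one attempt and no reset: what is moved stays moved. The work goes in short steps, Python scripts to look and compute and a tool call to move; the robot and the scene stay as the last step left them, time stands still between calls to the robot, and variables do not carry over. Pictures are saved under pics/ and viewed, and the job is handed in when it is done.

Besides the shell and the picture viewer there is one more tool, called after "Call:" by a JSON object that holds its "op" and its "data". move_arm: Moves the arm, as the interface text tells. Its arguments: {"type":"object","properties":{"increments":{"type":"array","items":{"type":"number"}}},"required":["increments"]}

```bash
mkdir -p pics
python3 - <<'E'
from station import r
import cv2
for n in ("scene","top","wrist"):
    im=r.capture(n); cv2.imwrite(f"pics/{n}0.png",cv2.resize(im[:,:,::-1],(800,600),interpolation=cv2.INTER_CUBIC)); c=r.calibration(n); print(n,c)
    cv2.imwrite(f"pics/raw_{n}0.png",im[:,:,::-1])
print(r.sense())
E
```

```text
scene {'fx': 417.45965633185546, 'fy': 417.45965633185546, 'cx': 257.6107503503511, 'cy': 182.3116839077141, 'rvec': array([ 1.69006646, -2.21839353,  0.57051633]), 'tvec': array([0.12915805, 0.42372542, 1.10569289])}
top {'fx': 450.9040754754563, 'fy': 450.9040754754563, 'cx': 253.593649163632, 'cy': 186.92814855414028, 'rvec': array([ 1.89227391, -1.76621701,  0.5886845 ]), 'tvec': array([-0.00888741,  0.4185076 ,  1.51781401])}
wrist {'fx': 288.6791902346088, 'fy': 288.6791902346088, 'cx': 256.944345177237, 'cy': 195.61244963836305, 'tool_from_camera': array([[-8.03740747e-05, -2.96916897e-01,  9.54903320e-01,
        -1.54817265e-01],
       [ 9.99999919e-01, -4.00105187e-04, -4.02385473e-05,
        -7.59777347e-04],
       [ 3.94009276e-04,  9.54903239e-01,  2.96916905e-01,
        -8.24006774e-02],
       [ 0.00000000e+00,  0.00000000e+00,  0.00000000e+00,
         1.00000000e+00]])}
{'time_s': 0.15, 'joints': array([ 9.09636852e+01,  2.20818333e+01,  3.98187409e-01, -2.08834840e-02,
       -6.84128036e+01, -1.48162256e+01]), 'joint_velocities': array([-0.09873973, -0.17312358,  0.19880731,  0.14477866,  0.03883177,
        0.01482975]), 'effort': array([-5.18983461e-05, -3.91051412e+01,  1.87587494e+01,  4.22243580e+00,
        1.23708064e-02, -1.37768529e-04]), 'tcp_pos': array([0.14952126, 0.60639233, 0.22970039]), 'ee_rot': array([[-3.10560619e-04, -2.39554098e-01, -9.70882968e-01],
       [-1.68879855e-03, -9.70881505e-01,  2.39554277e-01],
       [-9.99998526e-01,  1.71402187e-03, -1.03041051e-04]]), 'wrist_force': array([-0.63664996, -0.07171356, -0.29735266]), 'moment': array([ 0.00271245,  0.04991598, -0.05576729]), 'gripper_width': 1.0016593730754766}
```

View pics/scene0.png

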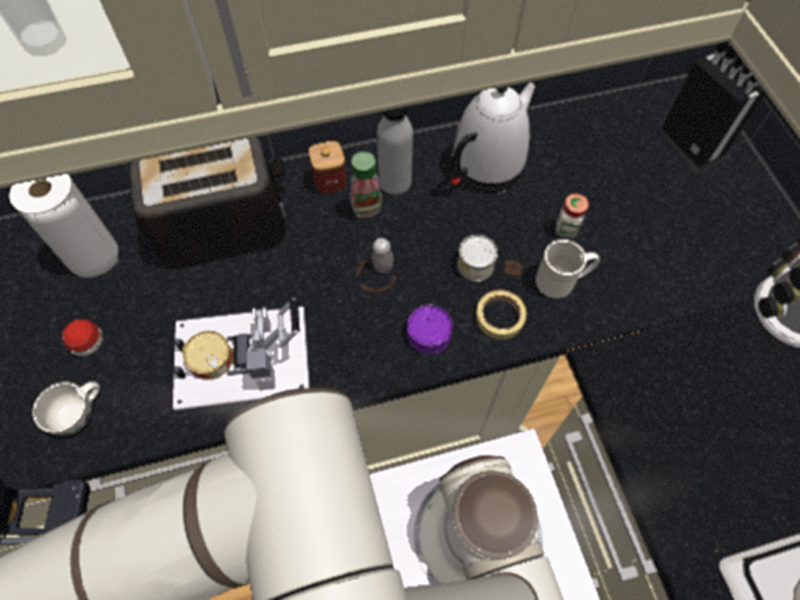

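View pics/top0.png

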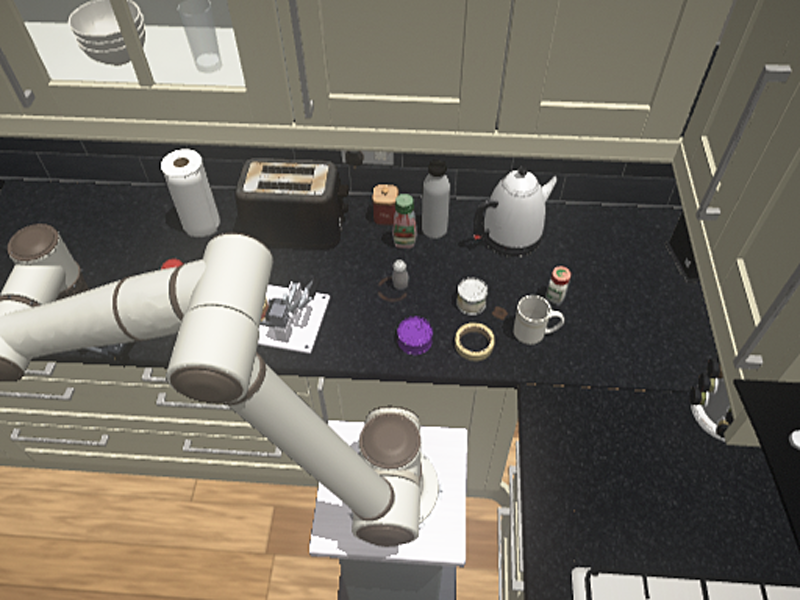

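View pics/wrist0.png

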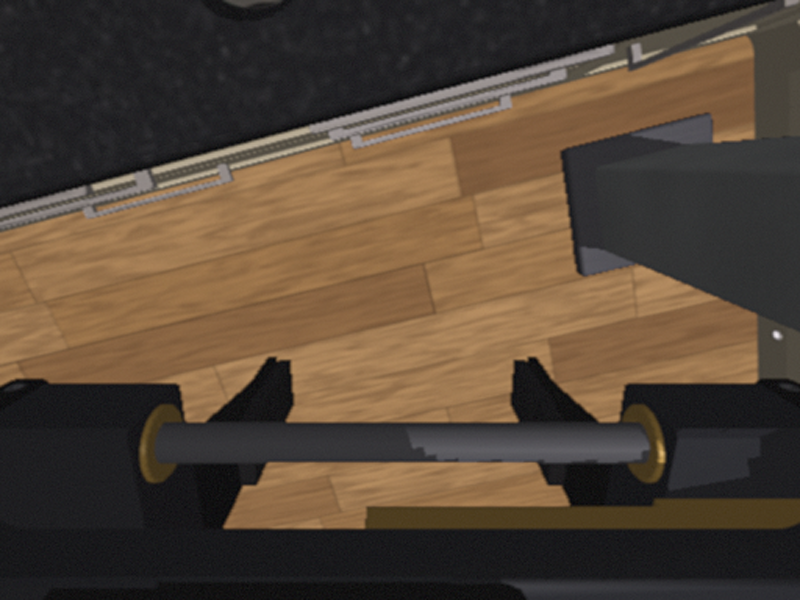

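The scene view shows the clamp's white plate at about (175–308, 308–405). The tin is at (207,355), and the lever and catch are near (265,340). The purple look-alike is at (430,330). The arm hides part of the clamp in the top view.

```bash
cat > h.py <<'E'
import numpy as np,cv2
from station import r
from scipy.spatial.transform import Rotation as R
def cam(n):
    c=r.calibration(n);K=np.array([[c['fx'],0,c['cx']],[0,c['fy'],c['cy']],[0,0,1.]])
    if n=='wrist':
        s=r.sense();T=np.eye(4);T[:3,:3]=s['ee_rot'];T[:3,3]=s['tcp_pos'];W=T@c['tool_from_camera'];W=np.linalg.inv(W)
        return K,W[:3,:3],W[:3,3]
    return K,cv2.Rodrigues(c['rvec'])[0],c['tvec']
def proj(C,P):
    K,Rm,t=C;q=(np.atleast_2d(P)@Rm.T+t)@K.T;return q[:,:2]/q[:,2:]
def ray(C,p):
    K,Rm,t=C;d=Rm.T@np.linalg.inv(K)@np.array([p[0],p[1],1.]);o=-Rm.T@t;return o,d/np.linalg.norm(d)
def plane(C,p,z):
    o,d=ray(C,p);return o+d*(z-o[2])/d[2]
def tri(C1,p1,C2,p2):
    o,d=ray(C1,p1);o2,d2=ray(C2,p2);A=np.stack([d,-d2],1);s=np.linalg.lstsq(A,o2-o,rcond=None)[0]
    a=o+d*s[0];b=o2+d2*s[1];return (a+b)/2,np.linalg.norm(a-b)
E
python3 - <<'E'
from h import *
im=cv2.imread('pics/raw_scene0.png')
x0,y0,x1,y1=100,185,210,270
cv2.imwrite('pics/crop_s0.png',cv2.resize(im[y0:y1,x0:x1],None,fx=7,fy=7,interpolation=cv2.INTER_CUBIC))
C=cam('scene')
# plate contour
hsv=cv2.cvtColor(im,cv2.COLOR_BGR2HSV)
m=((hsv[...,1]<60)&(hsv[...,2]>150)).astype(np.uint8)*255
m[:190]=0;m[265:]=0;m[:,:105]=0;m[:,202:]=0
m=cv2.morphologyEx(m,cv2.MORPH_CLOSE,np.ones((5,5)))
cs=sorted(cv2.findContours(m,0,2)[0],key=cv2.contourArea)[-1]
h=cv2.convexHull(cs)
q=cv2.approxPolyDP(h,4,True)[:,0].astype(float);print(q)
for p in q: print(plane(C,p,0.012).round(4))
E
```

```text
[[193. 196.]
 [201. 264.]
 [111. 261.]
 [114. 205.]]
[0.499  0.2042 0.012 ]
[0.2792 0.2247 0.012 ]
[0.3561 0.4713 0.012 ]
[0.5326 0.4438 0.012 ]
```

View pics/crop_s0.png

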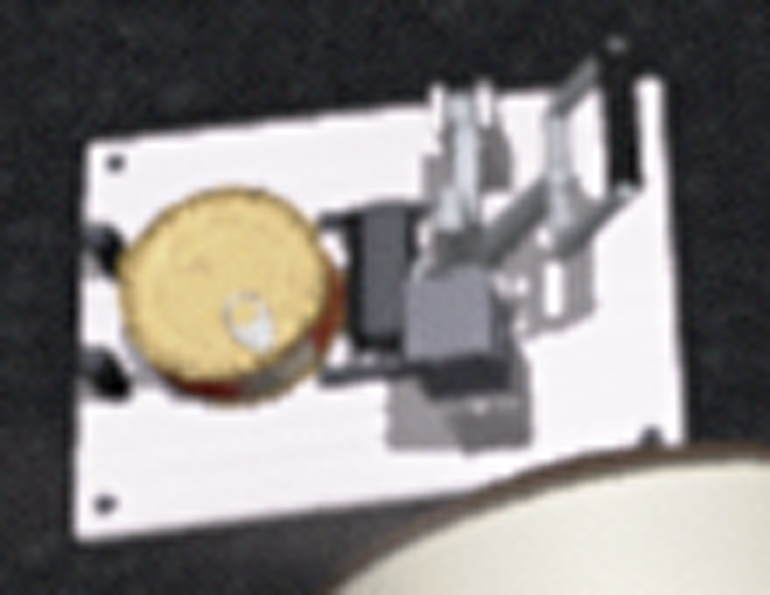

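Run:
```python
from h import *
C=cam('scene')
f=lambda x,y:((x+.5)/7-.5+100,(y+.5)/7-.5+185)
P={k:plane(C,f(*v),0.012) for k,v in dict(TL=(86,142),BL=(77,540),TR=(661,77),R=(684,440)).items()}
for k in P: print(k,P[k].round(4))
ey=P['TL']-P['TR'];ex=P['TL']-P['BL'];print(np.linalg.norm(ey),np.linalg.norm(ex))
a=np.degrees([np.arctan2(-ey[0],ey[1]),np.arctan2(ex[1],ex[0])]);print(a)
c=(P['BL']+P['TR'])/2;print('centre',c)
yaw=np.radians(a[0]);X=np.array([np.cos(yaw),np.sin(yaw),0]);Y=np.array([-np.sin(yaw),np.cos(yaw),0])
c[2]=0
pts=dict(stud=(-62,-50,122),captop=(-62,-50,128),hinge=(50,-50,72),tab=(-12,-50,102),tabtop=(-12,-50,117),handle=(0,-44-140*np.sin(.6),151),tin=(0,80,40))
for k,v in pts.items():
    w=c+(v[0]*X+v[1]*Y)/1000+np.array([0,0,v[2]/1000]);p=proj(C,w)[0];print(k,w.round(4),((p-[100,185]+.5)*7-.5).round(0))
```

```text
TL [0.5348 0.45   0.012 ]
BL [0.3543 0.4727 0.012 ]
TR [0.4997 0.2009 0.012 ]
R [0.3308 0.225  0.012 ]
0.2516046021462592 0.18187746671615065
[-8.0247278  -7.16741571]
centre [0.42701042 0.33680239 0.012     ]
stud [0.3586 0.2959 0.122 ] [454. 322.]
captop [0.3586 0.2959 0.128 ] [451. 317.]
hinge [0.4695 0.2803 0.072 ] [470. 119.]
tab [0.4081 0.289  0.102 ] [460. 225.]
tabtop [0.4081 0.289  0.117 ] [453. 210.]
handle [0.4098 0.215  0.151 ] [625. 124.]
tin [0.4382 0.416  0.04  ] [173. 296.]
```

Run:
```python
from h import *
C=cam('scene')
s=512/800
for n,p in dict(edge1=(175,447),edge2=(120,460),edge3=(500,366)).items(): print(n,plane(C,(p[0]*s,p[1]*s),0).round(3))
print('purple',plane(C,(430*s,322*s),0.04).round(3))
im=cv2.imread('pics/raw_scene0.png')
cv2.imwrite('pics/crop_s1.png',cv2.resize(im[225:330,40:240],None,fx=4,fy=4,interpolation=cv2.INTER_CUBIC))
```

```text
edge1 [0.287 0.479 0.   ]
edge2 [0.289 0.576 0.   ]
edge3 [ 0.279 -0.137  0.   ]
purple [ 0.386 -0.027  0.04 ]
```

View pics/crop_s1.png

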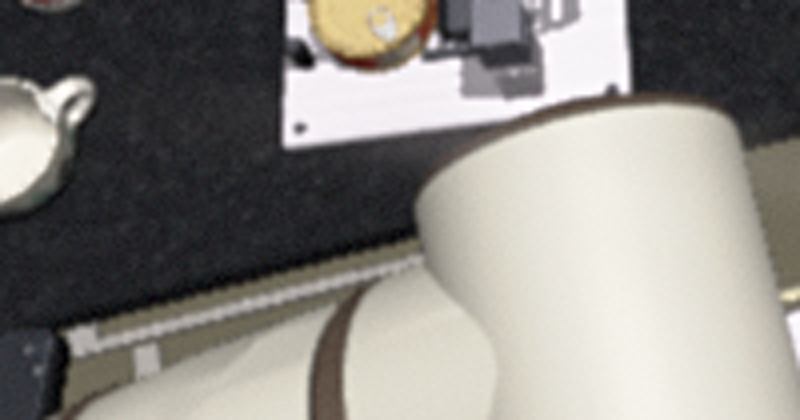

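```bash
cat >> h.py <<'E'
import json,os
def clamp():
    d=json.load(open('clamp.json'));y=np.radians(d['yaw']);c=np.array(d['c']+[0.])
    M=np.array([[np.cos(y),-np.sin(y),0],[np.sin(y),np.cos(y),0],[0,0,1]]);return c,M
def W(p):
    c,M=clamp();return c+M@(np.array(p)/1000.)
def down(extra=0,lean=None):
    # tool x down, y=-clampY, z=-clampX ; extra yaw deg about world z; lean: deg about clamp y
    c,M=clamp();T=np.stack([-M[:,2],-M[:,1],-M[:,0]],1)
    if lean: T=R.from_rotvec(np.radians(lean)*M[:,1]).as_matrix()@T
    return R.from_euler('z',extra,degrees=True).as_matrix()@T
def inc(pos,Rt):
    s=r.sense();R0=s['ee_rot']
    print('turn',R.from_matrix(R0.T@Rt).as_rotvec(degrees=True).round(2),'shift',(R0.T@(pos-s['tcp_pos'])).round(4),'at',s['tcp_pos'].round(4),'t',s['time_s'])
E
echo '{"yaw":-7.7,"c":[0.427,0.3368]}'>clamp.json
python3 - <<'E'
from h import *
inc(W([-40,-50,260]),down())
print(r.sense()['ee_rot'].round(3))
E
```

```text
turn [-6.16 -0.   -0.1 ] shift [-0.0298  0.2493 -0.2996] at [0.1495 0.6064 0.2297] t 0.15
[[-0.    -0.24  -0.971]
 [-0.002 -0.971  0.24 ]
 [-1.     0.002 -0.   ]]
```

Call:
{"op": "move_arm", "data": {"increments": [-6,0,0,-0.03,0.25,-0.3,0.06,-6,0,0,-0.03,0.25,-0.3,0.06,-6,0,0,-0.03,0.25,-0.3,0.06,-6,0,0,-0.03,0.25,-0.3,0.06,-6,0,0,-0.03,0.25,-0.3,0.06,-6,0,0,-0.03,0.25,-0.3,0.06,-6,0,0,-0.03,0.25,-0.3,0.06,-6,0,0,-0.03,0.25,-0.3,0.06,-6,0,0,-0.03,0.25,-0.3,0.06,-6,0,0,-0.03,0.25,-0.3,0.06,-6,0,0,-0.03,0.25,-0.3,0.06,-6,0,0,-0.03,0.25,-0.3,0.06]}}

```text
time_s: 1.15
tcp_pos: [0.3814, 0.2914, 0.2605]
ee_rot: [[-0.0, -0.139, -0.99], [0.0, -0.99, 0.139], [-1.0, -0.0, 0.0]]
wrist_force: [-0.5, 0.3, -0.2]
gripper_width: 0.687
```

Run:
```python
from h import *
C=cam('wrist');im=r.capture('wrist')[:,:,::-1].copy()
cv2.imwrite('pics/raw_w1.png',im)
S=800/512
o=cv2.resize(im,(800,600),interpolation=cv2.INTER_CUBIC)
pts=dict(captop=(-62,-50,128),tabtop=(-12,-50,117),handle=(0,-44-140*np.sin(.6),151),hinge=(50,-50,72),bl=(-90,125,12),br=(-90,-125,12),tl=(90,125,12),tr=(90,-125,12))
for k,v in pts.items():
    p=proj(C,W(v))[0];print(k,p.round(1));cv2.drawMarker(o,tuple((p*S).astype(int)),(0,0,255),0,10)
cv2.imwrite('pics/w1.png',o);print(r.sense()['tcp_pos'],r.sense()['gripper_width'],r.sense()['joints'].round(1))
```

```text
captop [256.8 210. ]
tabtop [256.5 161.4]
handle [335.9 154.8]
hinge [256.2  99.7]
bl [138.1 201.4]
br [307.9 200.5]
tl [120.2  68.6]
tr [314.5  67.5]
[0.38096711 0.29213808 0.26035823] 0.6907255161533136 [ 56.9   6.5 -16.3  -0.  -67.3  25.2]
```

View pics/w1.png

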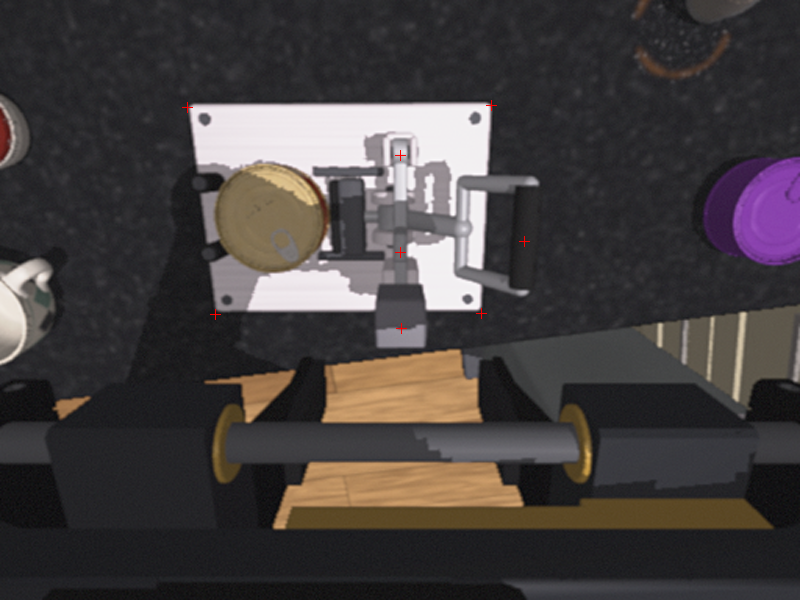

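The predicted clamp points (red crosses) match the wrist view to within about 2 px. Candidates for the thing to grip: the dark-grey square block at (400,333) is the cap on the keeper. The black bar at (524,241) is the lever grip, the white tab at (400,245) is the catch, and the purple tin at (770,210) is the look-alike, so I leave it alone. The cap is clearly the block at (400,333).

Run:
```python
from h import *
im=cv2.imread('pics/raw_w1.png')
cv2.imwrite('pics/crop_w1.png',cv2.resize(im[80:230,190:360],None,fx=4.5,fy=3.9,interpolation=cv2.INTER_CUBIC))
inc(W([-63,-50,107]),down())
```

```text
turn [-0.2   0.02 -0.  ] shift [ 0.1534 -0.0003  0.0233] at [0.381  0.2921 0.2604] t 1.2
```

View pics/crop_w1.png

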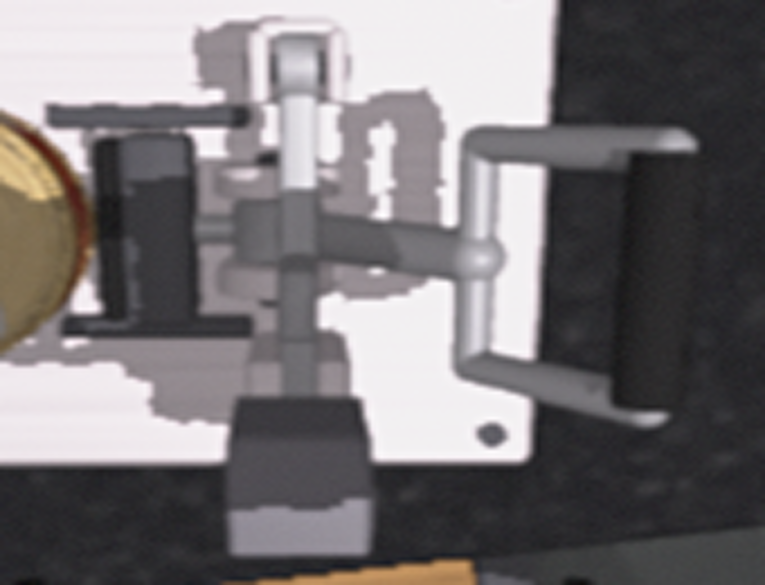

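Call:
{"op": "move_arm", "data": {"increments": [0,0,0,0.03,0,0.011,0.06,0,0,0,0.06,0,0.022,0.06,0,0,0,0.09,0,0.022,0.06,0,0,0,0.11,0,0.022,0.06,0,0,0,0.125,0,0.022,0.06,0,0,0,0.14,0,0.022,0.06,0,0,0,0.15,0,0.022,0.06,0,0,0,0.153,0,0.022,0.06,0,0,0,0.153,0,0.022,0.06]}}

```text
time_s: 1.95
tcp_pos: [0.3584, 0.2957, 0.1066]
ee_rot: [[-0.001, -0.135, -0.991], [-0.002, -0.991, 0.135], [-1.0, 0.002, 0.001]]
wrist_force: [-0.0, -0.1, -0.1]
gripper_width: 0.686
```

Call:
{"op": "move_arm", "data": {"increments": [0,0,0,0,0,0,0.02,0,0,0,0,0,0,0.02,0,0,0,0,0,0,0.02,0,0,0,0,0,0,0.02,0,0,0,0,0,0,0.02,0,0,0,0,0,0,0.02]}}

```text
time_s: 2.45
tcp_pos: [0.3594, 0.2954, 0.108]
ee_rot: [[0.0, -0.137, -0.991], [0.001, -0.991, 0.137], [-1.0, -0.001, -0.0]]
wrist_force: [-0.8, 0.3, 1.7]
gripper_width: 0.388
```

Call:
{"op": "move_arm", "data": {"increments": [0,0,0,-0.005,0,0,0.02,0,0,0,-0.01,0,0,0.02,0,0,0,-0.015,0,0,0.02,0,0,0,-0.025,0,0,0.02,0,0,0,-0.035,0,0,0.02,0,0,0,-0.05,0,0,0.02,0,0,0,-0.07,0,0,0.02,0,0,0,-0.09,0,0,0.02,0,0,0,-0.11,0,0,0.02,0,0,0,-0.115,0,0,0.02,0,0,0,-0.115,0,0,0.02]}}

```text
time_s: 3.37
tcp_pos: [0.36, 0.2958, 0.225]
ee_rot: [[0.003, -0.136, -0.991], [0.004, -0.991, 0.136], [-1.0, -0.004, -0.003]]
wrist_force: [-0.6, -0.6, -1.2]
gripper_width: 0.385
```

Run:
```python
from h import *
cv2.imwrite('pics/w2.png',cv2.resize(r.capture('wrist')[:,:,::-1],(800,600)))
cv2.imwrite('pics/s2.png',cv2.resize(r.capture('scene')[150:300,40:290,::-1],(800,480)))
p=W([0,-195,0]);print(p)
for e in (90,-90): inc(np.array([.40,.13,.22]),down(e))
print(r.sense()['joints'])
```

```text
[0.40087269 0.14355828 0.        ]
turn [-9.017e+01  6.000e-02 -1.000e-02] shift [ 0.0023  0.1575 -0.0633] at [0.3589 0.2947 0.2222] t 3.4667
turn [ 8.983e+01 -1.000e-02 -6.000e-02] shift [ 0.0023  0.1575 -0.0633] at [0.3589 0.2947 0.2222] t 3.4667
[ 5.95075694e+01  6.65341606e+00 -2.17980677e+01 -1.83632822e-02
 -6.16009943e+01  2.26308757e+01]
```

View pics/w2.png

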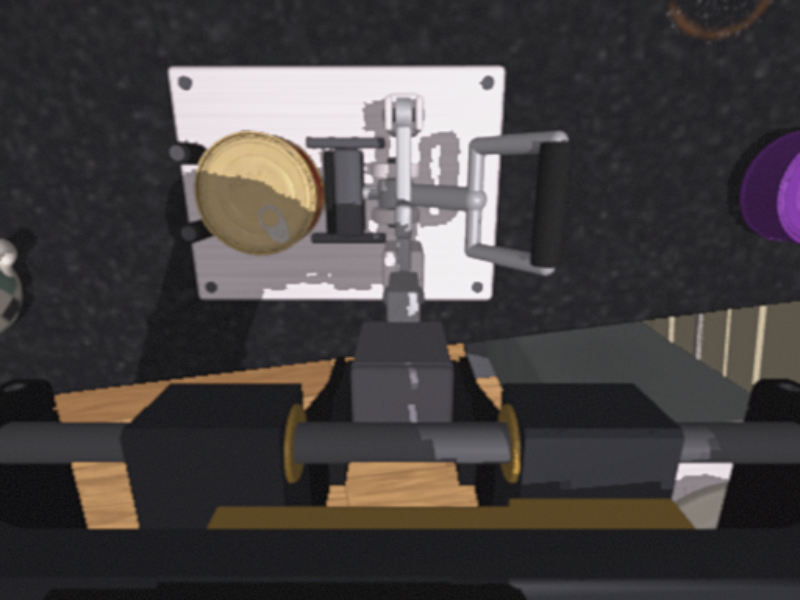

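View pics/s2.png

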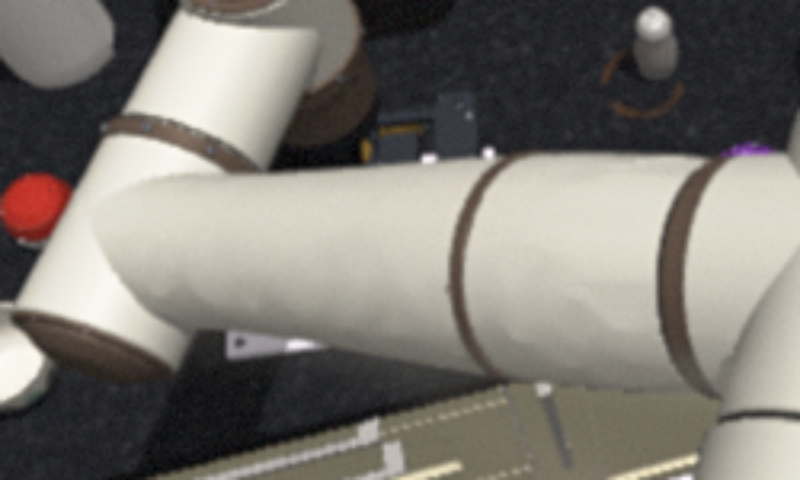

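Call:
{"op": "move_arm", "data": {"increments": [7,0,0,0,0.02,-0.01,0.02,14,0,0,0,0.045,-0.02,0.02,21,0,0,0,0.07,-0.03,0.02,28,0,0,0,0.095,-0.04,0.02,35,0,0,0,0.12,-0.05,0.02,42,0,0,0,0.14,-0.06,0.02,49,0,0,0,0.153,-0.063,0.02,56,0,0,0,0.153,-0.063,0.02,63,0,0,0,0.153,-0.063,0.02,70,0,0,0,0.153,-0.063,0.02,77,0,0,0,0.153,-0.063,0.02,84,0,0,0,0.153,-0.063,0.02]}}

```text
time_s: 4.47
tcp_pos: [0.4, 0.1343, 0.2211]
ee_rot: [[-0.003, -0.999, 0.039], [-0.002, 0.039, 0.999], [-1.0, 0.003, -0.002]]
wrist_force: [0.1, 0.1, 0.2]
gripper_width: 0.386
```

Run:
```python
from h import *
inc(np.array([.40,.135,.03]),down(-90))
print(r.sense()['joints'].round(1))
```

```text
turn [ 5.48 -0.15 -0.16] shift [ 0.1911 -0.0006  0.0011] at [0.4    0.1343 0.2211] t 4.4667
[ 40.8   2.4 -26.8  -0.  -61.1 -43. ]
```

Call:
{"op": "move_arm", "data": {"increments": [3,0,0,0.04,0,0.001,0.02,5,0,0,0.08,0,0.001,0.02,5,0,0,0.115,0,0.001,0.02,5,0,0,0.14,0,0.001,0.02,5,0,0,0.16,0,0.001,0.02,5,0,0,0.175,0,0.001,0.02,5,0,0,0.182,0,0.001,0.02,5,0,0,0.187,0,0.001,0.02,5,0,0,0.19,0,0.001,0.02,5,0,0,0.191,0,0.001,0.02,5,0,0,0.191,0,0.001,0.02]}}

```text
time_s: 5.38
tcp_pos: [0.4011, 0.1363, 0.0319]
ee_rot: [[0.001, -0.993, 0.119], [0.001, 0.119, 0.993], [-1.0, -0.001, 0.001]]
wrist_force: [0.5, -0.5, -0.3]
gripper_width: 0.389
```

Call:
{"op": "move_arm", "data": {"increments": [0,0,0,0.001,0,0,0.02,0,0,0,0.002,0,0,0.02,0,0,0,0.002,0,0,0.02]}}

```text
time_s: 5.63
tcp_pos: [0.4009, 0.1362, 0.0299]
ee_rot: [[0.001, -0.993, 0.119], [0.001, 0.119, 0.993], [-1.0, -0.001, 0.001]]
wrist_force: [0.4, -0.3, -0.2]
gripper_width: 0.383
```

Call:
{"op": "move_arm", "data": {"increments": [0,0,0,0.001,0,0,0.02,0,0,0,0.002,0,0,0.02,0,0,0,0.0025,0,0,0.02,0,0,0,0.0025,0,0,0.02]}}

```text
time_s: 5.97
tcp_pos: [0.4009, 0.1362, 0.028]
ee_rot: [[0.0, -0.993, 0.119], [0.0, 0.119, 0.993], [-1.0, -0.0, 0.0]]
wrist_force: [-2.9, -0.1, 10.2]
gripper_width: 0.392
```

Contact at TCP z = 0.028, as expected. I release and rise.

Call:
{"op": "move_arm", "data": {"increments": [0,0,0,-0.0005,0,0,0.065,0,0,0,-0.0005,0,0,0.065,0,0,0,-0.0005,0,0,0.065,0,0,0,-0.0005,0,0,0.065,0,0,0,-0.015,0,0,0.065,0,0,0,-0.04,0,0,0.065,0,0,0,-0.08,0,0,0.065,0,0,0,-0.12,0,0,0.065,0,0,0,-0.16,0,0,0.05,0,0,0,-0.18,0,0,0.03,0,0,0,-0.18,0,0,0.02]}}

```text
time_s: 6.88
tcp_pos: [0.4033, 0.1377, 0.2122]
ee_rot: [[0.01, -0.993, 0.118], [0.006, 0.119, 0.993], [-1.0, -0.009, 0.007]]
wrist_force: [0.2, 0.8, -0.1]
gripper_width: 0.597
```

Run:
```python
from h import *
cv2.imwrite('pics/w3.png',cv2.resize(r.capture('wrist')[:,:,::-1],(800,600)))
inc(W([-14,-50,200]),down(0))
print(r.sense()['joints'].round(1))
```

```text
turn [-8.915e+01  2.000e-02  3.900e-01] shift [0.0099 0.0136 0.1517] at [0.4018 0.1369 0.2093] t 6.9333
[ 40.9   3.  -27.9   0.  -58.7 -47.8]
```

View pics/w3.png

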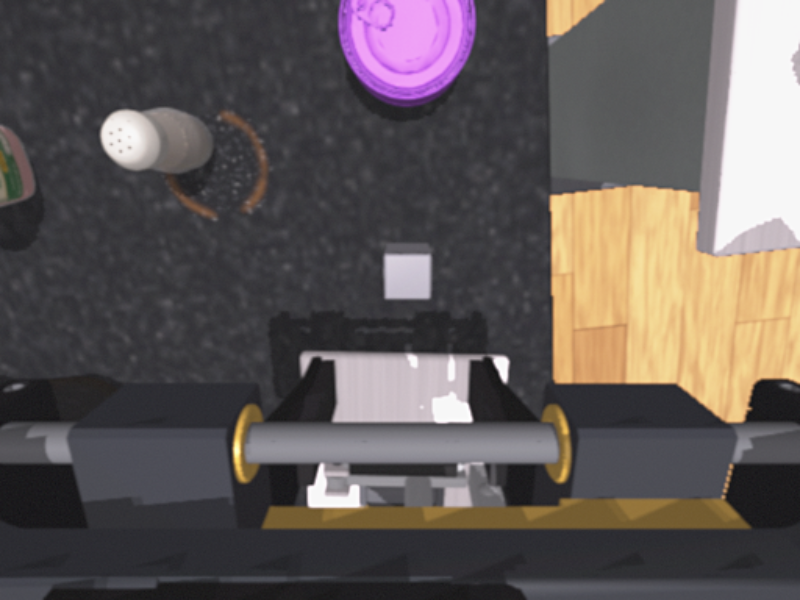

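The cap stands upright on the worktop at (408,272). Next I turn back and go over the tab.

Call:
{"op": "move_arm", "data": {"increments": [-7,0,0,0,0.002,0.02,0.02,-14,0,0,0,0.004,0.045,0.02,-21,0,0,0,0.006,0.07,0.02,-28,0,0,0,0.008,0.095,0.02,-35,0,0,0,0.01,0.12,0.02,-42,0,0,0,0.012,0.14,0.02,-49,0,0,0,0.013,0.152,0.02,-56,0,0,0,0.013,0.152,0.02,-63,0,0,0,0.013,0.152,0.02,-70,0,0,0,0.013,0.152,0.02,-77,0,0,0,0.013,0.152,0.02,-84,0,0,0,0.013,0.152,0.02]}}

```text
time_s: 7.93
tcp_pos: [0.4052, 0.2878, 0.2048]
ee_rot: [[-0.003, -0.217, -0.976], [-0.003, -0.976, 0.217], [-1.0, 0.004, 0.002]]
wrist_force: [0.3, 0.2, 0.6]
gripper_width: 0.232
```

Call:
{"op": "move_arm", "data": {"increments": [-5,0,0,0,0,0,0.02,-5,0,0,0,0,0,0.02,-5,0,0,0,0,0,0.02]}}

```text
time_s: 8.18
tcp_pos: [0.4055, 0.288, 0.2055]
ee_rot: [[-0.002, -0.139, -0.99], [-0.002, -0.99, 0.139], [-1.0, 0.003, 0.002]]
wrist_force: [0.7, 1.0, -0.2]
gripper_width: 0.229
```

Run:
```python
from h import *
C=cam('wrist');im=r.capture('wrist')[:,:,::-1].copy()
cv2.imwrite('pics/raw_w4.png',im)
o=cv2.resize(im,(800,600),interpolation=cv2.INTER_CUBIC)
for v in [(-22,-50,117),(-2,-50,117),(-62,-50,122),(-90,-125,12),(90,-125,12),(90,125,12)]:
    p=proj(C,W(v))[0];print(v,p.round(1));cv2.drawMarker(o,tuple(((p+.5)*800/512).astype(int)),(0,0,255),0,8)
cv2.imwrite('pics/w4.png',o)
inc(W([-12,-50,107]),down(0));print(r.sense()['gripper_width'])
```

```text
(-22, -50, 117) [256.1 210.4]
(-2, -50, 117) [256. 189.]
(-62, -50, 122) [256.4 253. ]
(-90, -125, 12) [313.5 230.8]
(90, -125, 12) [321.9  84.4]
(90, 125, 12) [100.3  85.7]
turn [-0.29  0.08 -0.12] shift [ 0.0988 -0.0014 -0.0028] at [0.4056 0.2881 0.2058] t 8.2333
0.23092900509160763
```

View pics/w4.png

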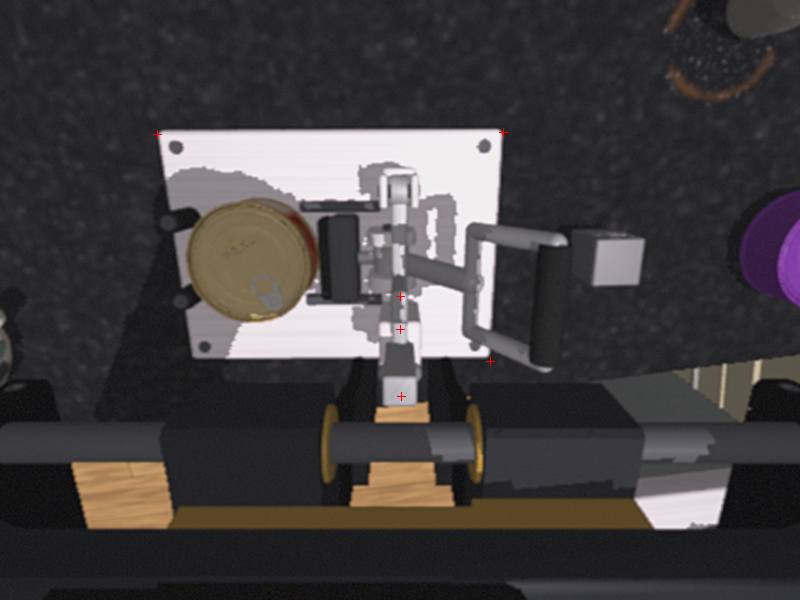

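Call:
{"op": "move_arm", "data": {"increments": [0,0,0,0.025,-0.001,-0.003,0.022,0,0,0,0.05,-0.001,-0.003,0.022,0,0,0,0.065,-0.001,-0.003,0.022,0,0,0,0.078,-0.001,-0.003,0.022,0,0,0,0.088,-0.001,-0.003,0.022,0,0,0,0.095,-0.001,-0.003,0.022,0,0,0,0.098,-0.001,-0.003,0.022,0,0,0,0.098,-0.001,-0.003,0.022]}}

```text
time_s: 8.9
tcp_pos: [0.4089, 0.2888, 0.1084]
ee_rot: [[-0.001, -0.137, -0.991], [-0.001, -0.991, 0.137], [-1.0, 0.001, 0.001]]
wrist_force: [-0.6, -0.2, 0.2]
gripper_width: 0.252
```

Call:
{"op": "move_arm", "data": {"increments": [0,0,0,0,0,0,0.003,0,0,0,0,0,0,0.003,0,0,0,0,0,0,0.003,0,0,0,0,0,0,0.003]}}

```text
time_s: 9.23
tcp_pos: [0.4093, 0.2889, 0.1097]
ee_rot: [[0.0, -0.137, -0.991], [-0.0, -0.991, 0.137], [-1.0, 0.0, -0.0]]
wrist_force: [0.8, -1.7, 2.2]
gripper_width: 0.11
```

Run:
```python
from h import *
cv2.imwrite('pics/w5.png',cv2.resize(r.capture('wrist')[:,:,::-1],(800,600)))
s=r.sense();c,M=clamp();p=M.T@(s['tcp_pos']-c)*1000;print(p.round(1),s['wrist_force'],s['gripper_width']*87)
# plan: TCP relative to hinge rotates
v=np.array([p[0]-50,p[2]-72])
for th in [.15,.3,.45,.6,.75,.9,1.05,1.2,1.35,1.5,1.62,1.75,1.8]:
    x=v[0]*np.cos(th)+v[1]*np.sin(th);z=-v[0]*np.sin(th)+v[1]*np.cos(th)
    print(th,'tool x',round(-(z-v[1]),1),'tool z',round(-(x-v[0]),1))
```

```text
[-11.2 -49.9 109.7] [-0.55801222 -2.45532731  3.12062622] 10.197241374308689
0.15 tool x -8.7 tool z -6.3
0.3 tool x -16.4 tool z -13.9
0.45 tool x -22.9 tool z -22.5
0.6 tool x -28.0 tool z -31.9
0.75 tool x -31.6 tool z -42.1
0.9 tool x -33.7 tool z -52.6
1.05 tool x -34.2 tool z -63.4
1.2 tool x -33.0 tool z -74.1
1.35 tool x -30.3 tool z -84.5
1.5 tool x -26.0 tool z -94.4
1.62 tool x -21.6 tool z -101.8
1.75 tool x -15.8 tool z -109.1
1.8 tool x -13.4 tool z -111.7
```

View pics/w5.png

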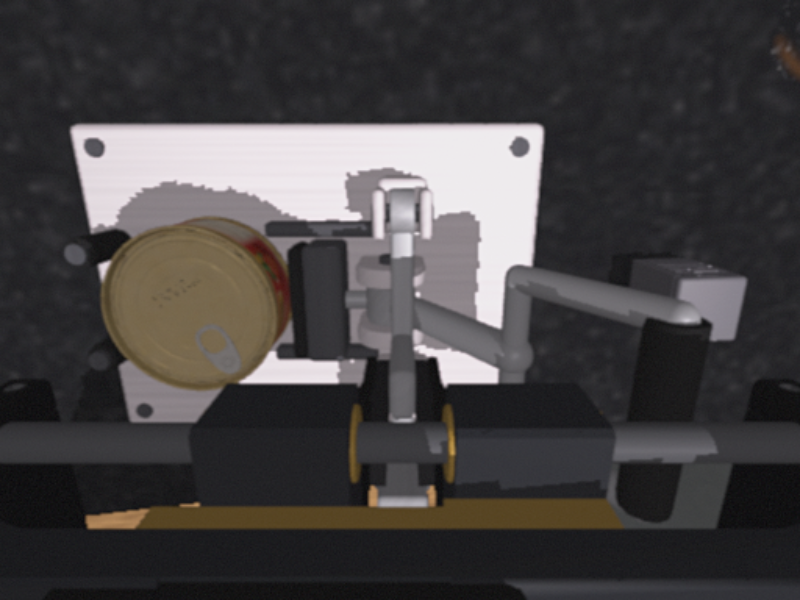

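Call:
{"op": "move_arm", "data": {"increments": [0,0,0,-0.004,0,-0.003,0.003,0,0,0,-0.009,0,-0.006,0.003,0,0,0,-0.013,0,-0.01,0.003,0,0,0,-0.016,0,-0.014,0.003,0,0,0,-0.02,0,-0.018,0.003,0,0,0,-0.023,0,-0.0225,0.003,0,0,0,-0.0255,0,-0.027,0.003,0,0,0,-0.028,0,-0.032,0.003,0,0,0,-0.03,0,-0.037,0.003,0,0,0,-0.0315,0,-0.042,0.003,0,0,0,-0.0315,0,-0.042,0.003]}}

```text
time_s: 10.2
tcp_pos: [0.4512, 0.283, 0.1415]
ee_rot: [[-0.0, -0.137, -0.991], [-0.001, -0.991, 0.137], [-1.0, 0.001, 0.0]]
wrist_force: [-4.6, 0.2, 2.6]
gripper_width: 0.112
```

Run:
```python
from h import *
cv2.imwrite('pics/w6.png',cv2.resize(r.capture('wrist')[:,:,::-1],(800,600)))
s=r.sense();c,M=clamp();p=M.T@(s['tcp_pos']-c)*1000;print(p.round(1),s['wrist_force'],s['gripper_width']*87,np.arctan2(p[2]-72,-(p[0]-50))-np.arctan2(37.7,61.2))
```

```text
[ 31.1 -50.  141.5] [-4.0052573  -0.60975167  3.78842411] 9.572077447122766 0.7525539488033
```

View pics/w6.png

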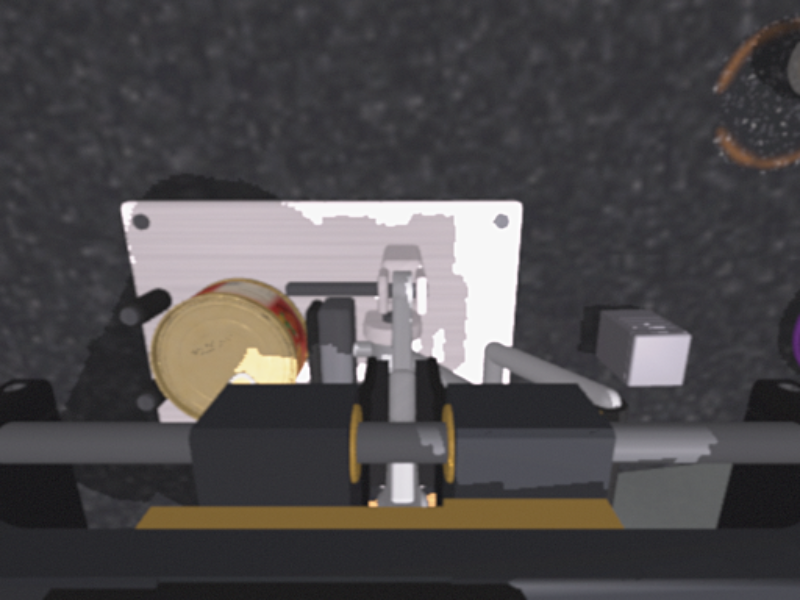

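Call:
{"op": "move_arm", "data": {"increments": [0,1,0,-0.0012,0,-0.005,0.003,0,2,0,-0.002,0,-0.0105,0.003,0,3,0,-0.0025,0,-0.016,0.003,0,4,0,-0.0026,0,-0.021,0.003,0,5,0,-0.002,0,-0.027,0.003,0,6,0,-0.0014,0,-0.032,0.003,0,7,0,-0.0002,0,-0.037,0.003,0,8,0,0.0013,0,-0.0425,0.003,0,9,0,0.0033,0,-0.0475,0.003,0,10,0,0.0056,0,-0.0525,0.003,0,10,0,0.0056,0,-0.0525,0.003]}}

```text
time_s: 11.17
tcp_pos: [0.5049, 0.2759, 0.1376]
ee_rot: [[0.177, -0.135, -0.975], [-0.024, -0.991, 0.133], [-0.984, -0.0, -0.179]]
wrist_force: [-0.6, -3.9, 7.6]
gripper_width: 0.109
```

Run:
```python
from h import *
cv2.imwrite('pics/w7.png',cv2.resize(r.capture('wrist')[:,:,::-1],(800,600)))
s=r.sense();c,M=clamp();p=M.T@(s['tcp_pos']-c)*1000;print(p.round(1),s['wrist_force'],s['gripper_width']*87)
th=np.pi-np.arctan2(p[2]-72,p[0]-50)-np.arctan2(37.7,61.2);print(th)
r0=np.hypot(37.7,61.2);a0=np.arctan2(37.7,61.2)
for t in [1.55,1.6,1.65,1.7,1.75,1.8]:
    q=np.array([50-r0*np.cos(t+a0),-50,72+r0*np.sin(t+a0)]);d=M@(q-np.array([p[0],-50,p[2]]))/1000
    print(t,(s['ee_rot'].T@d*1000).round(1))
```

```text
[ 85.3 -50.  137.6] [ 1.32062209 -4.70690526  6.68781795] 9.68182759980078
1.5119251994486822
1.55 [ 3.8  0.  -0.5]
1.6 [ 6.2 -0.  -3.1]
1.65 [ 8.7 -0.  -5.7]
1.7 [11.4 -0.  -8.1]
1.75 [ 14.2  -0.  -10.4]
1.8 [ 17.1  -0.  -12.5]
```

View pics/w7.png

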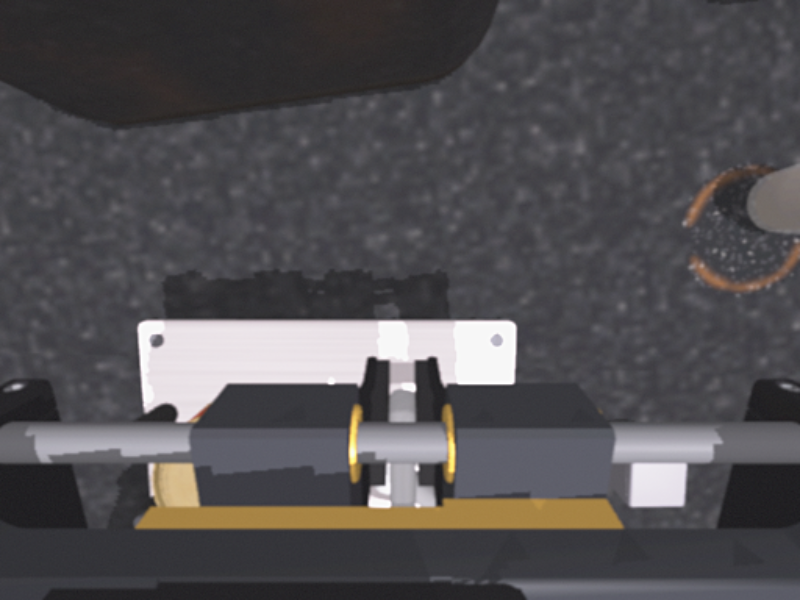

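Call:
{"op": "move_arm", "data": {"increments": [0,1,0,0.0035,0,-0.0005,0.003,0,2,0,0.006,0,-0.003,0.003,0,3,0,0.0085,0,-0.0055,0.003,0,4,0,0.0115,0,-0.008,0.003,0,4,0,0.014,0,-0.0105,0.003,0,4,0,0.0155,0,-0.0115,0.003,0,4,0,0.0155,0,-0.0115,0.003]}}

```text
time_s: 11.8
tcp_pos: [0.5202, 0.2739, 0.1261]
ee_rot: [[0.247, -0.136, -0.96], [-0.033, -0.991, 0.132], [-0.969, -0.001, -0.249]]
wrist_force: [4.4, -7.8, 11.4]
gripper_width: 0.109
```

Run:
```python
from h import *
s=r.sense();c,M=clamp();p=M.T@(s['tcp_pos']-c)*1000;print(p.round(1),s['wrist_force'],s['gripper_width']*87)
print(np.pi-np.arctan2(p[2]-72,p[0]-50)-np.arctan2(37.7,61.2))
cv2.imwrite('pics/s8.png',cv2.resize(r.capture('scene')[:,:,::-1],(800,600)))
```

```text
[100.7 -49.8 126.1] [ 4.36871925 -7.78211166 11.44627582] 9.463516392717066
1.7723492723185927
```

View pics/s8.png

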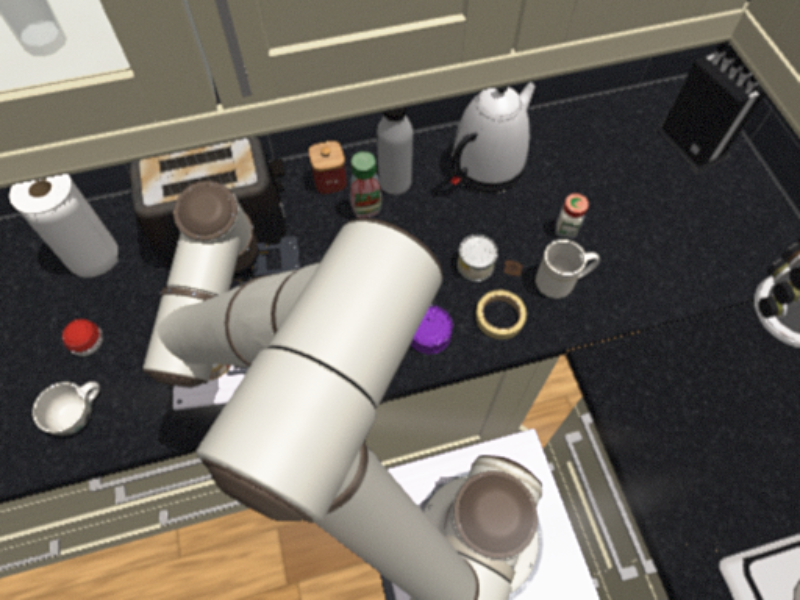

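Call:
{"op": "move_arm", "data": {"increments": [0,0,0,0,0,0,0.026,0,0,0,0,0,0,0.026,0,0,0,0,0,0,0.026,0,0,0,-0.01,0,0,0.026,0,0,0,-0.03,0,0,0.026,0,0,0,-0.06,0,0,0.026,0,0,0,-0.09,0,0,0.026,0,0,0,-0.1,0,0,0.026,0,0,0,-0.1,0,0,0.026]}}

```text
time_s: 12.6
tcp_pos: [0.4936, 0.2796, 0.2222]
ee_rot: [[0.245, -0.135, -0.96], [-0.027, -0.991, 0.132], [-0.969, -0.006, -0.246]]
wrist_force: [0.4, 1.0, -0.8]
gripper_width: 0.297
```

Run:
```python
from h import *
s=r.sense();c,M=clamp();p=M.T@(s['tcp_pos']-c)*1000;print(p.round(1),s['wrist_force'],s['gripper_width']*87)
inc(W([0,-123,225]),down(0))
```

```text
[ 73.7 -47.7 222.2] [ 0.37385393  0.97971863 -0.75444721] 25.861555745551637
turn [ -0.08 -14.26   0.35] shift [-0.0213  0.0753  0.0705] at [0.4936 0.2796 0.2222] t 12.6
```

Call:
{"op": "move_arm", "data": {"increments": [0,-3,0,-0.006,0.018,0.018,0.045,0,-6,0,-0.012,0.036,0.036,0.045,0,-9,0,-0.017,0.054,0.054,0.045,0,-12,0,-0.021,0.075,0.07,0.045,0,-14.2,0,-0.021,0.075,0.0705,0.045,0,-14.2,0,-0.021,0.075,0.0705,0.045,0,-14.2,0,-0.021,0.075,0.0705,0.045]}}

```text
time_s: 13.18
tcp_pos: [0.4101, 0.2131, 0.221]
ee_rot: [[-0.003, -0.138, -0.99], [-0.001, -0.99, 0.138], [-1.0, 0.001, 0.003]]
wrist_force: [0.4, 0.5, 0.6]
gripper_width: 0.514
```

Run:
```python
from h import *
C=cam('wrist');im=r.capture('wrist')[:,:,::-1].copy()
o=cv2.resize(im,(800,600),interpolation=cv2.INTER_CUBIC)
th=1.75
pts=dict(bartip=(50-105*np.cos(th),-50,72+105*np.sin(th)),bartip157=(50-105*np.cos(1.57),-50,72+105*np.sin(1.57)),hL=(-25,-123,158),hR=(25,-123,158),tr=(90,-125,12))
for k,v in pts.items():
    p=proj(C,W(v))[0];print(k,p.round(1));cv2.drawMarker(o,tuple(((p+.5)*800/512).astype(int)),(0,0,255),0,8)
cv2.imwrite('pics/w9.png',o)
inc(W([0,-123,139.5]),down(0))
```

```text
bartip [146.9 127.1]
bartip157 [149.2 155.2]
hL [255.6 240.8]
hR [255.3 182.6]
tr [257.1  98.5]
turn [-0.18  0.2  -0.09] shift [ 0.0814 -0.0019 -0.0007] at [0.4098 0.2132 0.221 ] t 13.2333
```

View pics/w9.png

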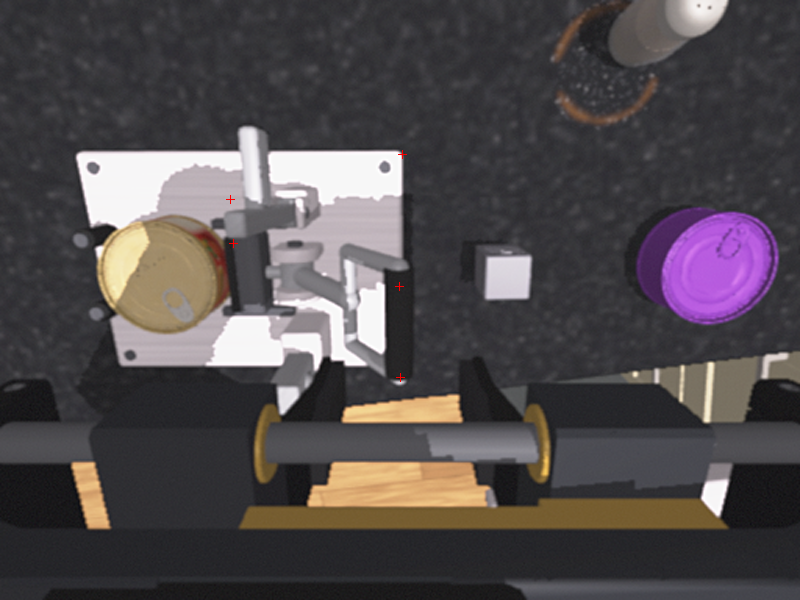

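Run:
```python
from h import *
C=cam('wrist');im=r.capture('wrist')[:,:,::-1].copy()
o=cv2.resize(im[70:160,130:220],None,fx=6.6,fy=6.6,interpolation=cv2.INTER_CUBIC)
def P(u,n,th): return W((50-u*np.cos(th)+n*np.sin(th),-50,72+u*np.sin(th)+n*np.cos(th)))
for th,col in ((1.57,(0,0,255)),(1.65,(0,255,0)),(1.75,(255,0,0))):
    for u,n in ((105,6),(105,-6),(52,45),(72,45),(0,0)):
        p=proj(C,P(u,n,th))[0];q=(p-[130,70]+.5)*6.6;cv2.drawMarker(o,tuple(q.astype(int)),col,0,14)
cv2.imwrite('pics/w10.png',o)
```

```text
(no output)
```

View pics/w10.png

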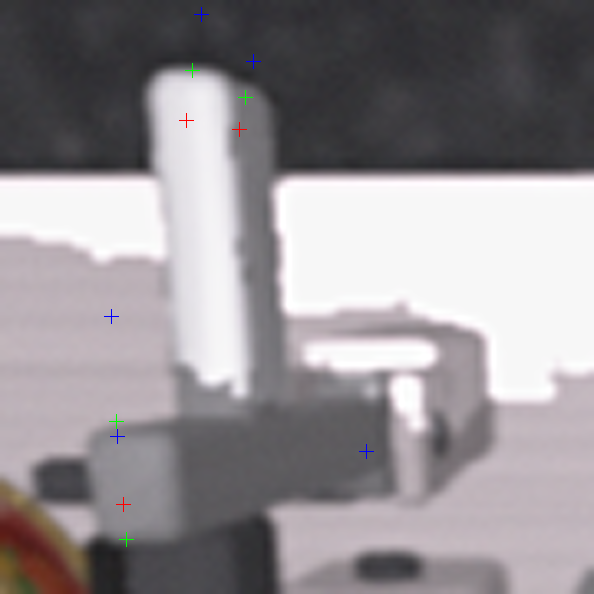

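The crosses put the catch at only about 1.65, free of the lever but not at its stop. I'll push it the rest of the way with closed fingers from the -x side.

Call:
{"op": "move_arm", "data": {"increments": [0,0,0,0,-0.038,-0.01,0,0,0,0,0,-0.075,-0.01,0,0,0,0,0.02,-0.075,-0.011,0,0,0,0,0.04,-0.075,-0.011,0,0,0,0,0.055,-0.075,-0.011,0,0,0,0,0.065,-0.075,-0.011,0,0,0,0,0.066,-0.075,-0.011,0]}}

```text
time_s: 13.87
tcp_pos: [0.4294, 0.2854, 0.1534]
ee_rot: [[-0.007, -0.136, -0.991], [-0.004, -0.991, 0.136], [-1.0, 0.005, 0.006]]
wrist_force: [-0.6, -0.1, 0.2]
gripper_width: 0.078
```

Run:
```python
from h import *
s=r.sense();c,M=clamp();p=M.T@(s['tcp_pos']-c)*1000;print(p.round(1),s['wrist_force'],s['gripper_width']*87)
```

```text
[  9.2 -50.6 153.4] [-0.58789722 -0.06301471  0.1533399 ] 6.823559803970003
```

Now I push in +x (tool -z) in small steps to see where contact and the stop come.

Call:
{"op": "move_arm", "data": {"increments": [0,0,0,0,0,-0.012,0,0,0,0,0,0,-0.022,0,0,0,0,0,0,-0.03,0,0,0,0,0,0,-0.034,0,0,0,0,0,0,-0.037,0,0,0,0,0,0,-0.039,0,0,0,0,0,0,-0.039,0]}}

```text
time_s: 14.45
tcp_pos: [0.4697, 0.2806, 0.156]
ee_rot: [[-0.003, -0.137, -0.991], [0.001, -0.991, 0.137], [-1.0, -0.0, 0.003]]
wrist_force: [-0.4, 0.2, -0.2]
gripper_width: 0.011
```

Call:
{"op": "move_arm", "data": {"increments": [0,0,0,0,0,-0.0015,0,0,0,0,0,0,-0.003,0,0,0,0,0,0,-0.003,0]}}

```text
time_s: 14.7
tcp_pos: [0.4707, 0.2804, 0.1558]
ee_rot: [[-0.006, -0.137, -0.991], [0.0, -0.991, 0.137], [-1.0, 0.001, 0.006]]
wrist_force: [-4.8, 0.1, 3.4]
gripper_width: 0.006
```

Run:
```python
from h import *
s=r.sense();c,M=clamp();p=M.T@(s['tcp_pos']-c)*1000;print(p.round(1),s['wrist_force'],s['gripper_width']*87)
```

```text
[ 50.9 -50.1 155.8] [-4.77198014  0.13249554  3.43502855] 0.5028641739120576
```

Call:
{"op": "move_arm", "data": {"increments": [0,0,0,0,0,-0.0015,0,0,0,0,0,0,-0.003,0,0,0,0,0,0,-0.003,0]}}

```text
time_s: 14.95
tcp_pos: [0.4714, 0.2801, 0.1558]
ee_rot: [[-0.011, -0.137, -0.991], [-0.0, -0.991, 0.137], [-1.0, 0.002, 0.01]]
wrist_force: [-13.5, 3.3, 7.2]
gripper_width: 0.009
```

Run:
```python
from h import *
s=r.sense();c,M=clamp();p=M.T@(s['tcp_pos']-c)*1000;print(p.round(1),s['wrist_force'],s['gripper_width']*87)
```

```text
[ 51.6 -50.2 155.8] [-13.5481394    3.31701842   7.19855281] 0.7507900198569751
```

The force climbs to 13.5 N with almost no travel, so the catch is at its stop (the camera angle estimate was biased). I back off and go over the grip.

Call:
{"op": "move_arm", "data": {"increments": [0,0,0,0,0,0.02,0,0,0,0,-0.02,0,0.035,0,0,0,0,-0.055,0,0.05,0.02,0,0,0,-0.068,0.03,0.055,0.045,0,0,0,-0.068,0.065,0.055,0.045,0,0,0,-0.068,0.073,0.055,0.045,0,0,0,-0.068,0.073,0.055,0.045,0,0,0,-0.068,0.073,0.055,0.045]}}

```text
time_s: 15.62
tcp_pos: [0.4111, 0.2152, 0.2243]
ee_rot: [[-0.002, -0.137, -0.991], [0.001, -0.991, 0.137], [-1.0, -0.001, 0.003]]
wrist_force: [0.4, 0.6, 0.6]
gripper_width: 0.376
```

Run:
```python
from h import *
C=cam('wrist');im=r.capture('wrist')[:,:,::-1].copy()
o=cv2.resize(im,(800,600),interpolation=cv2.INTER_CUBIC)
for v in [(0,-123,159),(0,-115,151),(0,-131,151),(90,-125,12)]:
    p=proj(C,W(v))[0];print(v,p.round(1));cv2.drawMarker(o,tuple(((p+.5)*800/512).astype(int)),(0,0,255),0,8)
cv2.imwrite('pics/w11.png',o)
inc(W([0,-123,139.5]),down(0))
```

```text
(0, -123, 159) [258.4 212.6]
(0, -115, 151) [248.8 209.2]
(0, -131, 151) [267.9 209.2]
(90, -125, 12) [259.4  99.3]
turn [-0.15  0.17  0.03] shift [0.0845 0.0009 0.0004] at [0.4113 0.2157 0.224 ] t 15.6667
```

View pics/w11.png

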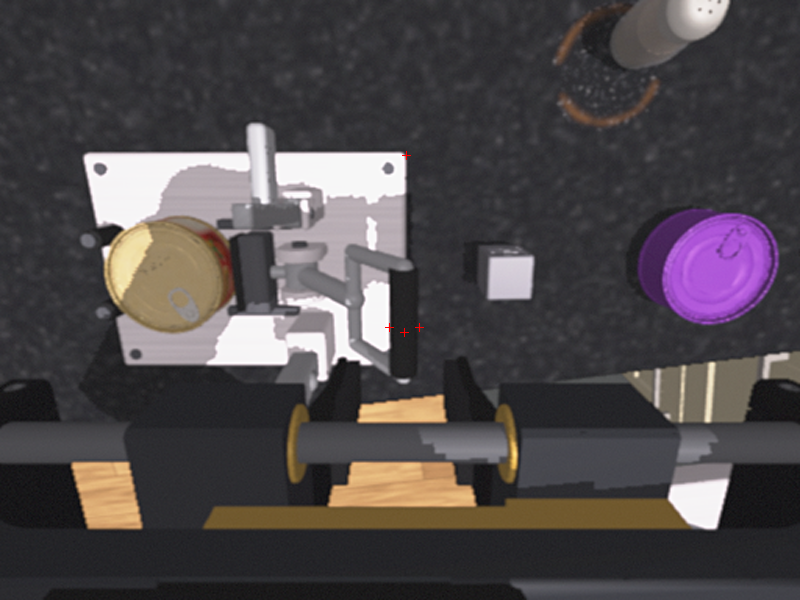

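Call:
{"op": "move_arm", "data": {"increments": [0,0,0,0.03,0.001,-0.003,0.045,0,0,0,0.05,0.001,-0.003,0.045,0,0,0,0.065,0.001,-0.003,0.045,0,0,0,0.076,0.001,-0.003,0.045,0,0,0,0.082,0.001,-0.003,0.045,0,0,0,0.0845,0.001,-0.003,0.045,0,0,0,0.0845,0.001,-0.003,0.045]}}

```text
time_s: 16.25
tcp_pos: [0.4136, 0.2143, 0.139]
ee_rot: [[-0.004, -0.136, -0.991], [-0.0, -0.991, 0.136], [-1.0, 0.001, 0.004]]
wrist_force: [0.1, 0.1, 1.0]
gripper_width: 0.52
```

Call:
{"op": "move_arm", "data": {"increments": [0,0,0,0,0,0,0.005,0,0,0,0,0,0,0.005,0,0,0,0,0,0,0.005,0,0,0,0,0,0,0.005,0,0,0,0,0,0,0.005]}}

```text
time_s: 16.67
tcp_pos: [0.4136, 0.2139, 0.14]
ee_rot: [[-0.003, -0.137, -0.991], [0.001, -0.991, 0.137], [-1.0, -0.001, 0.003]]
wrist_force: [0.0, -0.4, 0.4]
gripper_width: 0.225
```

Run:
```python
from h import *
s=r.sense();c,M=clamp();p=M.T@(s['tcp_pos']-c)*1000;print(p.round(1),s['wrist_force'],s['gripper_width']*87)
g0=p+[0,0,11]
print('lever est',np.arctan2(g0[1]+44,g0[2]-35)+.6,np.hypot(g0[1]+44,g0[2]-35))
a=-.6
for t in np.arange(.1,1.21,.1):
    y=140*(np.sin(a+t)-np.sin(a));z=140*(np.cos(a+t)-np.cos(a));print(t.round(2),'tx',round(-z,1),'ty',round(-y,1))
cv2.imwrite('pics/w12.png',cv2.resize(r.capture('wrist')[:,:,::-1],(800,600)))
```

```text
[   3.2 -123.6  140. ] [ 0.00911672 -0.3957286   0.42193659] 19.572460679886092
lever est -0.0013484670492492912 140.62092429837182
0.1 tx -7.3 ty -11.9
0.2 tx -13.4 ty -24.5
0.3 tx -18.2 ty -37.7
0.4 tx -21.7 ty -51.2
0.5 tx -23.8 ty -65.1
0.6 tx -24.5 ty -79.0
0.7 tx -23.8 ty -93.0
0.8 tx -21.7 ty -106.9
0.9 tx -18.2 ty -120.4
1.0 tx -13.4 ty -133.6
1.1 tx -7.3 ty -146.2
1.2 tx 0.0 ty -158.1
```

View pics/w12.png

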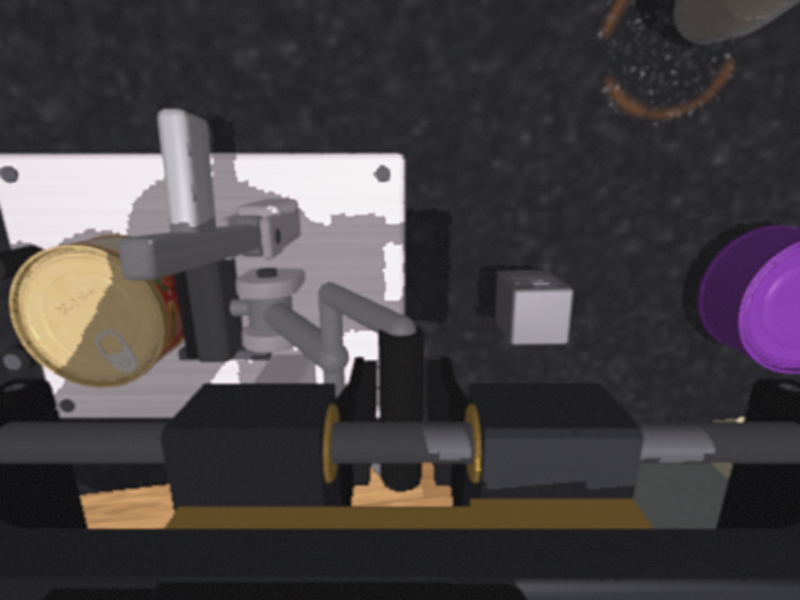

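Call:
{"op": "move_arm", "data": {"increments": [0,0,0,0,0,0,0.005,0,0,0,0,0,0,0.005,0,0,0,-0.004,-0.006,0,0.005,0,0,0,-0.0073,-0.012,0,0.005,0,0,0,-0.0105,-0.018,0,0.005,0,0,0,-0.0134,-0.0245,0,0.005,0,0,0,-0.016,-0.031,0,0.005,0,0,0,-0.0182,-0.0377,0,0.005,0,0,0,-0.02,-0.0445,0,0.005,0,0,0,-0.0217,-0.0512,0,0.005,0,0,0,-0.0238,-0.065,0,0.005,0,0,0,-0.0238,-0.065,0,0.005]}}

```text
time_s: 17.72
tcp_pos: [0.4222, 0.2761, 0.1648]
ee_rot: [[-0.005, -0.135, -0.991], [-0.007, -0.991, 0.136], [-1.0, 0.008, 0.004]]
wrist_force: [-0.6, -7.5, 10.1]
gripper_width: 0.17
```

Run:
```python
from h import *
s=r.sense();c,M=clamp();p=M.T@(s['tcp_pos']-c)*1000;print(p.round(1),s['wrist_force'],s['gripper_width']*87)
g0=p+[0,0,11]
print('lever est',np.arctan2(g0[1]+44,g0[2]-35)+.6,np.hypot(g0[1]+44,g0[2]-35))
cv2.imwrite('pics/w13.png',cv2.resize(r.capture('wrist')[:,:,::-1],(800,600)))
```

```text
[  3.4 -60.8 164.8] [-0.56393466 -7.48170209 10.0850607 ] 14.791041481957922
lever est 0.4813158163796732 141.76289194424444
```

View pics/w13.png

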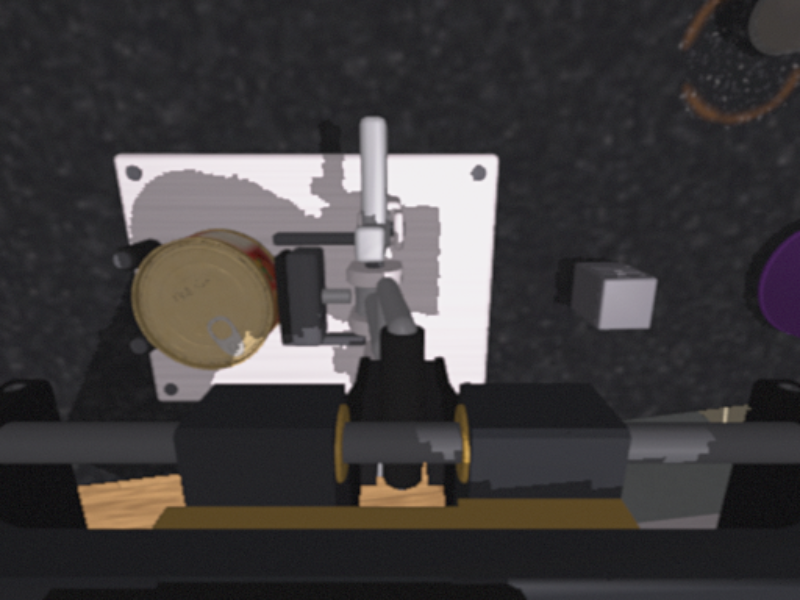

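Call:
{"op": "move_arm", "data": {"increments": [0,0,0,-0.0005,-0.007,0,0.005,0,0,0,-0.0007,-0.014,0,0.005,0,0,0,-0.0005,-0.021,0,0.005,0,0,0,0,-0.028,0,0.005,0,0,0,0.001,-0.035,0,0.005,0,0,0,0.0021,-0.042,0,0.005,0,0,0,0.0037,-0.0485,0,0.005,0,0,0,0.0056,-0.0553,0,0.005,0,0,0,0.008,-0.062,0,0.005,0,0,0,0.0104,-0.0685,0,0.005,0,0,0,0.0133,-0.075,0,0.005,0,0,0,0.0133,-0.075,0,0.005]}}

```text
time_s: 18.77
tcp_pos: [0.432, 0.3479, 0.1507]
ee_rot: [[-0.007, -0.136, -0.991], [-0.012, -0.991, 0.136], [-1.0, 0.013, 0.005]]
wrist_force: [-0.6, -13.9, 12.3]
gripper_width: 0.171
```

```bash
cat > st.py <<'E'
from h import *
s=r.sense();c,M=clamp();p=M.T@(s['tcp_pos']-c)*1000;print(p.round(1),s['time_s'],(M.T@s['wrist_force']).round(1),s['gripper_width']*87)
g0=p+[0,0,11]
print('lever est',np.arctan2(g0[1]+44,g0[2]-35)+.6,np.hypot(g0[1]+44,g0[2]-35))
E
python3 st.py
```

```text
[  3.5  11.7 150.7] 18.7667 [  1.3 -13.8  12.3] 14.837729536149018
lever est 1.0138929603475866 138.3810661422545
```

Forces are low at about 1.01 rad. I continue to the end stop and slightly beyond.

Call:
{"op": "move_arm", "data": {"increments": [0,0,0,0.001,-0.003,0,0.005,0,0,0,0.0025,-0.006,0,0.005,0,0,0,0.004,-0.009,0,0.005,0,0,0,0.0055,-0.012,0,0.005,0,0,0,0.0055,-0.012,0,0.005,0,0,0,0.0055,-0.012,0,0.005]}}

```text
time_s: 19.27
tcp_pos: [0.433, 0.3545, 0.1471]
ee_rot: [[-0.01, -0.137, -0.991], [-0.021, -0.99, 0.137], [-1.0, 0.022, 0.007]]
wrist_force: [-2.8, -24.1, 22.4]
gripper_width: 0.168
```

```bash
python3 st.py
```

```text
[  3.5  18.4 147.1] 19.2667 [  0.5 -24.3  22.4] 14.576148576470422
lever est 1.0688392317572952 138.00319063190335
```

Call:
{"op": "move_arm", "data": {"increments": [0,0,0,0.0005,-0.002,0,0.005,0,0,0,0.001,-0.004,0,0.005,0,0,0,0.001,-0.004,0,0.005,0,0,0,0.001,-0.004,0,0.005]}}

```text
time_s: 19.6
tcp_pos: [0.4331, 0.3563, 0.1462]
ee_rot: [[-0.011, -0.137, -0.991], [-0.025, -0.99, 0.137], [-1.0, 0.026, 0.008]]
wrist_force: [-2.2, -27.9, 24.6]
gripper_width: 0.169
```

```bash
python3 st.py
python3 - <<'E'
from h import *
cv2.imwrite('pics/w14.png',cv2.resize(r.capture('wrist')[:,:,::-1],(800,600)))
E
```

```text
[  3.5  20.1 146.2] 19.6 [  1.5 -27.9  24.6] 14.716832544681367
lever est 1.083358320574416 137.9943358891876
```

View pics/w14.png

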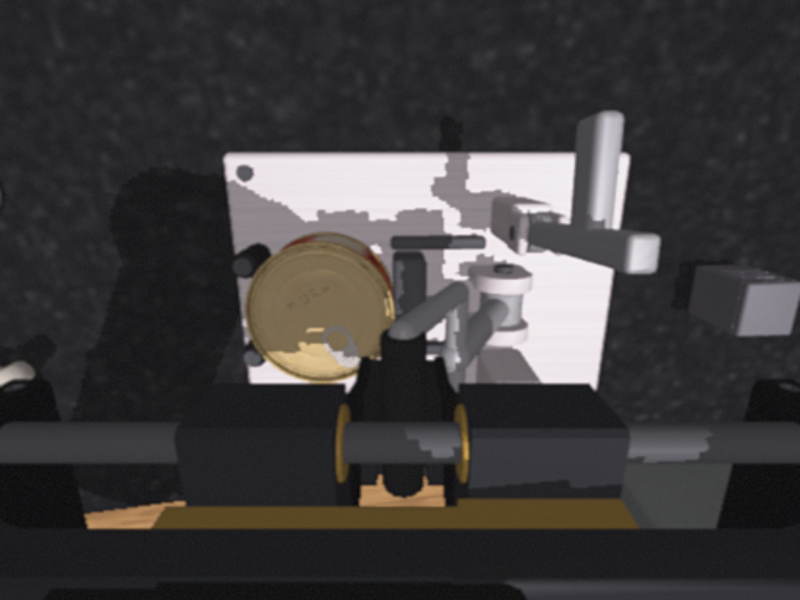

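Call:
{"op": "move_arm", "data": {"increments": [0,0,0,0.0005,-0.002,0,0.005,0,0,0,0.001,-0.004,0,0.005,0,0,0,0.001,-0.004,0,0.005,0,0,0,0.001,-0.004,0,0.005]}}

```text
time_s: 19.98
tcp_pos: [0.4333, 0.3581, 0.145]
ee_rot: [[-0.013, -0.137, -0.99], [-0.029, -0.99, 0.138], [-0.999, 0.031, 0.009]]
wrist_force: [-2.2, -32.3, 25.9]
gripper_width: 0.17
```

```bash
python3 st.py
```

```text
[  3.4  22.  145. ] 19.9833 [  2.2 -32.3  25.9] 14.826135677900742
lever est 1.0991173550455267 137.79648571227847
```

Call:
{"op": "move_arm", "data": {"increments": [0,0,0,0,-0.002,0,0.005,0,0,0,0,-0.004,0,0.005,0,0,0,0,-0.004,0,0.005,0,0,0,0,-0.004,0,0.005]}}

```text
time_s: 20.32
tcp_pos: [0.4334, 0.3594, 0.1443]
ee_rot: [[-0.015, -0.138, -0.99], [-0.035, -0.99, 0.138], [-0.999, 0.036, 0.011]]
wrist_force: [-0.9, -37.6, 26.3]
gripper_width: 0.17
```

```bash
python3 st.py
python3 - <<'E'
from h import *
C=cam('wrist');im=r.capture('wrist')[:,:,::-1].copy()
o=cv2.resize(im[80:260,120:420],None,fx=2.66,fy=2.66,interpolation=cv2.INTER_CUBIC)
for L,x,col in ((140,25,(0,0,255)),(140,30,(0,0,255)),(92,0,(255,0,0)),(0,0,(255,0,0)),):
  for t in (1.0,1.1):
    v=(x,-44+L*np.sin(t-.6),35+L*np.cos(t-.6))
    p=proj(C,W(v))[0];cv2.drawMarker(o,tuple(((p-[120,80]+.5)*2.66).astype(int)),col if t>1.05 else (0,255,0),0,8)
for v in [(90,-125,12),(90,125,12),(-90,125,12)]:
    p=proj(C,W(v))[0];cv2.drawMarker(o,tuple(((p-[120,80]+.5)*2.66).astype(int)),(0,0,255),0,8)
cv2.imwrite('pics/w15.png',o)
cv2.imwrite('pics/s15.png',cv2.resize(r.capture('scene')[150:300,40:290,::-1],(800,480)))
E
```

```text
[  3.3  23.3 144.3] 20.3167 [  4.1 -37.3  26.3] 14.782567986937247
lever est 1.109931877017622 137.8363278581467
```

View pics/w15.png

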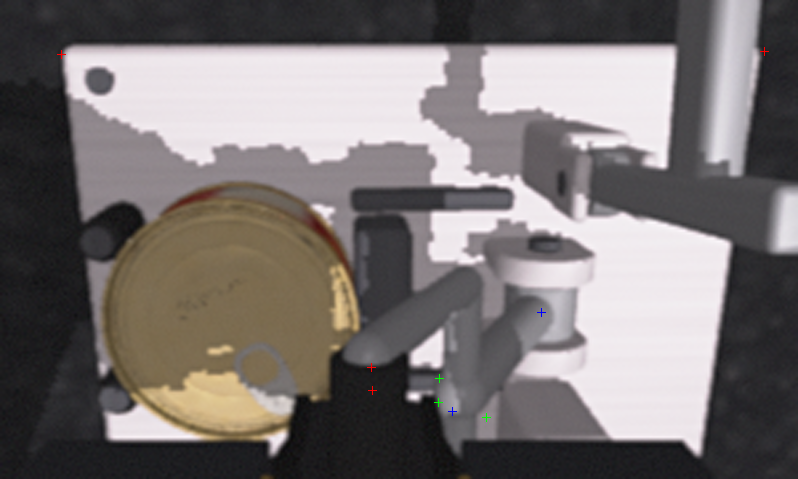

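Run:
```python
from h import *
np.save('C15.npy',np.array(cam('wrist'),dtype=object),allow_pickle=True)
cv2.imwrite('pics/raw_w16.png',r.capture('wrist')[:,:,::-1])
```

```text
Traceback (most recent call last):
ValueError: could not broadcast input array from shape (3,3) into shape (3,)
```

Call:
{"op": "move_arm", "data": {"increments": [0,0,0,0,-0.002,0,0.005,0,0,0,0,-0.004,0,0.005,0,0,0,0,-0.005,0,0.005,0,0,0,0,-0.005,0,0.005,0,0,0,0,-0.005,0,0.005]}}

```text
time_s: 20.83
tcp_pos: [0.4333, 0.3598, 0.144]
ee_rot: [[-0.019, -0.139, -0.99], [-0.044, -0.989, 0.139], [-0.999, 0.046, 0.013]]
wrist_force: [0.3, -45.6, 29.4]
gripper_width: 0.167
```

```bash
python3 st.py
python3 - <<'E'
from h import *
C1=np.load('C15.npy',allow_pickle=True);C2=cam('wrist')
a=cv2.imread('pics/raw_w16.png');b=r.capture('wrist')[:,:,::-1].copy();cv2.imwrite('pics/raw_w17.png',b)
ga,gb=[cv2.cvtColor(i,6) for i in(a,b)]
# points in crop w15 coords
names=dict(prongcorner=((470,280),.114),prongEnd=((385,345),.158),post=((545,242),.05),stop=((105,238),.035),screw=((99,80),.012),tincentre=((210,285),.052),jawtop=((383,225),.04),plateTL=((66,50),.012))
c,M=clamp()
for k,((x,y),z) in names.items():
    p=np.array([x/2.66+120,y/2.66+80])
    q,st,e=cv2.calcOpticalFlowPyrLK(ga,gb,np.float32([[p]]),None,winSize=(13,13),maxLevel=2)
    q=q[0,0].astype(float)
    w1=M.T@(plane(C1,p,z)-c)*1000;w2=M.T@(plane(C2,q,z)-c)*1000
    print(k,p.round(1),q.round(1),st[0],'w1',w1.round(1),'d',(w2-w1).round(2))
E
```

```text
[  3.2  23.6 144. ] 20.8333 [  6.4 -45.1  29.4] 14.543128982967348
lever est 1.1132853571177885 137.7488156320407Traceback (most recent call last):
  File "<stdin>", line 2, in <module>
    fid = stack.enter_context(open(os.fspath(file), "rb"))
                              ~~~~^^^^^^^^^^^^^^^^^^^^^^^
FileNotFoundError: [Errno 2] No such file or directory: 'C15.npy'
```

The last 5 mm of command gave 0.3 mm of travel and 8 N more, so the lever is at its end stop (about 1.11 measured). I ease back slightly so I don't press needlessly hard, then check.

Call:
{"op": "move_arm", "data": {"increments": [0,0,0,0,0.002,0,0.005,0,0,0,0,0.003,0,0.005,0,0,0,0,0.003,0,0.005,0,0,0,0,0.003,0,0.005,0,0,0,0,0.003,0,0.005,0,0,0,0,0.003,0,0.005]}}

```text
time_s: 21.33
tcp_pos: [0.4334, 0.3596, 0.1441]
ee_rot: [[-0.017, -0.138, -0.99], [-0.038, -0.99, 0.139], [-0.999, 0.04, 0.011]]
wrist_force: [-0.1, -39.9, 27.4]
gripper_width: 0.166
```

```bash
python3 st.py
python3 - <<'E'
from h import *
cv2.imwrite('pics/w18.png',cv2.resize(r.capture('wrist')[:,:,::-1],(800,600)))
cv2.imwrite('pics/s18.png',cv2.resize(r.capture('scene')[:,:,::-1],(800,600)))
E
sleep 0; python3 st.py
```

```text
[  3.3  23.5 144.1] 21.3333 [  5.2 -39.6  27.4] 14.441507505080954
lever est 1.1116314660977935 137.78305051960714
[  3.3  23.5 144.2] 21.4333 [  5.4 -41.   26.3] 15.046752630789054
lever est 1.1116020222819252 137.80321546192263
```

View pics/w18.png

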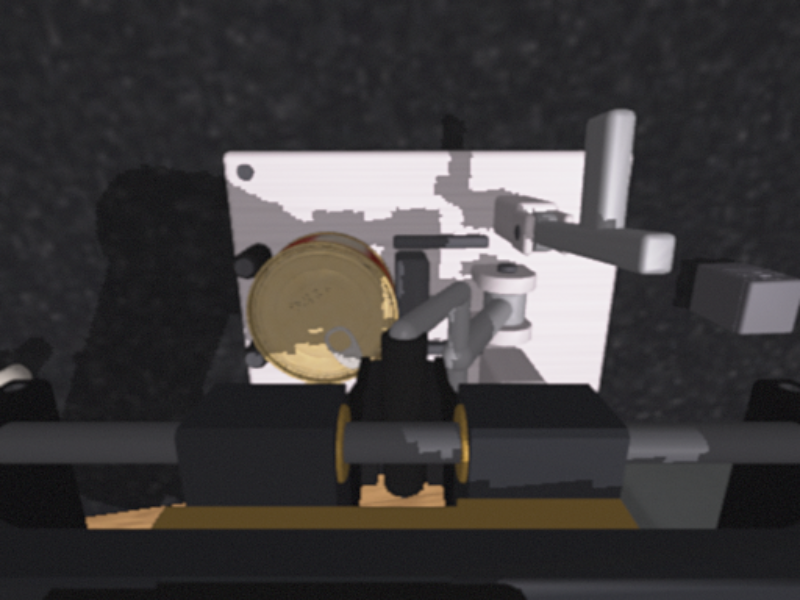

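View pics/s18.png

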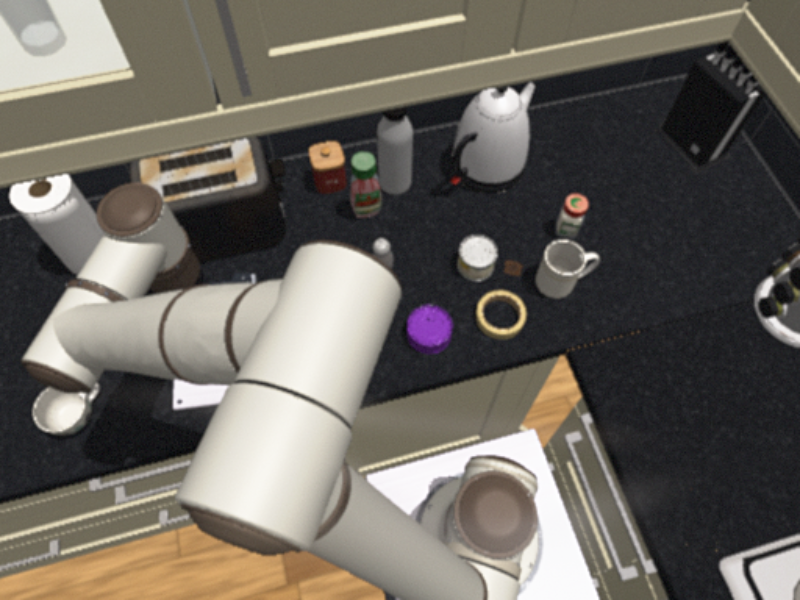

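The wrist view shows the grip held at (404,410), the jaw against the tin at (395,290), the catch up at (610,190) and the cap standing at (740,300). The bystanders in the scene view are unmoved. Easing back 3 mm barely moved the tool, so the lever is still on its stop.

```bash
python3 -c "
from station import r
print(r.finish_job())"
```

```text
the job is handed in; nothing more can be done
None
```

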